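# Prop up the draining rack and lay the build platform on it to drain

## Task

Set up the draining rack: reach through its wire deck and push the folded prop leg outwards by its cross bar until it snaps through its spring clips fully up against its stop, so that the deck stands up tilted on the leg, without forcing anything on the rack (its thin wire bends at more than 20 N). Then pick up the build platform by its mount block and lay it gently face down on the tilted deck, flat, lengthwise with the slope, in the middle, and with its lower edge up against the ledge at the bottom of the deck. Let go of it and leave everything else on the bench where it is.

Things in the scene. Friction and masses are not known exactly. Their poses are not given: they have to be found in the camera images.
- rack: Draining rack, fixed to the bench: steel wire deck over a black drip pan 255 x 210 mm, walls 25 mm tall, floor 3 mm thick. Origin on the bench under the middle of the hinge line of its wire deck (hinge 60 mm up); x level, from the hinge (low) end to the end that rises; z up. The pan spans x -20 to 235 mm, y -105 to 105 mm. The robot must not push on any part of it with over 20 N.
- deck_ledge (a point): Middle of the ledge on the tilting deck, 9 mm up the deck from its hinge line, level with the tops of its rods (3 mm above the hinge line, square to the deck). x up the slope, z square to the deck. The ledge is two tabs, 30 mm wide at y -65 and 65 mm, their faces at x = 0 here, standing 15 mm above the rod tops, free between them. The deck tilts 0.07 rad at rest.
- deck_end (a point): Middle of the rod across the deck's far end, 215 mm from the hinge line, level with the rod tops; same axes as deck_ledge. The deck is 6 mm rods along the slope at y -85, -45, 45 and 85 mm; the slot between the middle two is open, 84 mm wide, from hinge rod to end rod. Deck about 0.2 kg, free on its hinge; propped, it tilts 0.307 rad and this point is 128 mm above the bench.
- leg_pivot (a point): Pivot axis of the prop leg, 170 mm along the deck from its hinge line, at hinge level (deck axes). The leg is two 6 mm rods at y -36 and 36 mm, in the slot, leaning back towards the deck's hinge as found (0.58 rad from the deck). It opens to a solid stop at 1.466 rad (84 degrees) from the deck, just after its rods snap into two steel spring clips that hang from the deck.
- leg_bar (a point): Middle of the leg's cross bar, 70 mm from the pivot, on which a white roller sleeve turns freely, 14 mm across, 58 mm long along y; x points to the pivot, y across. Seen through the slot. As found about 114 mm along the rack's x and 30 mm above the bench; pushed along the rack's +x it rises some 13 mm, most of it early; at the stop it is about 176 mm along x and 42 mm up.
- leg_feet (a point): Midway between the leg's rubber feet, 6 mm radius, 104 mm from the pivot, sliding on the pan floor. Pushing the bar lifts the deck with 4 to 8 N; past 1.25 rad the leg is over centre and needs 1 to 4 N; some 6 mm before the stop the clips resist until pushed with about 8 to 14 N, then the leg snaps to the stop and is held. Short of the clips it is not locked. Above 20 N it bends.
- platform_block (a point): Centre of the mount block of the printer's aluminium build platform: block 52 mm along x, 36 mm along y, 36 mm tall, upright in the middle of the plate, with a black knob on top, 28 mm across, 11 mm tall. Axes of the platform: z up, away from the build face. About 0.55 kg in all.
- platform_face (a point): Centre of the flat underside (build face) of the build platform, 28 mm below the centre of the block. The plate is 140 mm along x, 120 mm along y, 10 mm thick; either end may be the lower one. It starts lying face down on the bench.
- vat: Bystander: empty aluminium resin vat, 190 x 130 x 38 mm open tray; origin under its middle.
- resin_bottle: Bystander: black resin bottle, 72 mm across, 200 mm tall, standing.
- beaker: Bystander: clear plastic beaker, 80 mm across, 105 mm tall.
- flush_cutters: Bystander: small side cutters with black handles, about 110 mm long, lying.
- dental_model: Bystander: small printed dental arch on a 62 x 58 mm base, 20 mm tall.
Things that resemble listed ones, but are neither listed nor needed, are in the scene too. Leave any red or yellow look-alike of the part that bears platform_block alone.

How it is judged (in metres and radians):
On the way, in this order (a step that is already met when the one before it is completed fails the run):
1. the prop leg is swung out to its stop and the deck stands tilted on it (angle between the x axis of leg_bar and the x axis of deck_ledge, either way round above 1.44 rad and angle between deck_ledge's own z axis and vertical between 0.28 and 0.34 rad), for 0.2 s.
2. the build platform lies on the tilted deck, against the ledge (all of step 1 and x of platform_face in the frame of deck_ledge between 0.066 and 0.074 m and y of platform_face in the frame of deck_ledge between -0.015 and 0.015 m and z of platform_face in the frame of deck_ledge between -0.004 and 0.004 m and angle between the z axis of platform_face and the z axis of deck_ledge, either way round below 0.04 rad and angle between the x axis of platform_face and the x axis of deck_ledge, either way round below 0.06 rad and angle between platform_face's own z axis and vertical below 0.6 rad), for 0.2 s.
At the end, for the whole second after the job is handed in: Prop leg within 1.5 degrees of its stop, deck tilted 0.28 to 0.34 rad on it; platform face down, still and let go, flat on the deck (0.04 rad, 4 mm), lengthwise with the slope (0.06 rad), centred within 15 mm, its lower edge within 4 mm of the ledge (all of step 2 and linear speed of platform below 0.02 m/s and angular speed of platform below 0.1 rad/s); the robot touches nothing.
It fails at once if the rack is pushed or pulled by the robot with more than 20 N (contact force between any of the fingers, the arm and rack above 20 N).
It fails at once if the build platform is dropped or pressed on the rack with more than 45 N (contact force between platform and rack above 45 N).
It fails at once if a bystander is moved by more than 30 mm (distance of any of vat, resin_bottle, beaker, flush_cutters, dental_model from where it was at the start of the episode above 0.03 m).
It also fails if it takes over 72 s, if anything falls off the work surface, if the arm or the gripper's body presses on something with over 40 N, if the wrist force passes 120 N, or if a joint passes its speed limit or range.

## Robot

A 6-joint arm with a two-finger parallel gripper is mounted at the origin on the work surface. World frame = base frame: x ahead of the robot, y to its left, z up, the work surface at z = 0. Lengths are in m, angles in degrees, forces in N, time in s.
With the tool pointing down it reaches from about 0.35 to 0.95 m from the base axis. Payload 17.4 kg.
Tool frame: the origin (TCP) lies at the very end of the fingers, on their centre line; the grasp point (between the pads) lies 19 mm behind it (env.hold_point_z is the z of the grasp point in the tool frame, in m); z points along the fingers, y is the line along which they close (so a half turn about z gives the same grasp; the last joint's range is limited). The gripper opens to 93 mm and grips with 3 to 60 N. Pads are 15 mm wide; open, the fingers measure 128 mm over their backs; the gripper's body (75 mm by 188 mm) begins 65 mm behind the grasp point.
Start: joints at [-66.108, 6.646, 82.598, -0, 90.757, -2.166], TCP at [0.297, -0.606, 0.219] pointing down, gripper open.
Joint ranges: [-162.19, 162.19], [-47.58, 125.68], [4.15, 143.07], [-65.23, 245.23], [0.69, 171.88], [-170.13, 170.13]. Speed limits (degrees/s): [108.29, 108.29, 127.2, 180, 180, 180].

## Interface

Orientations are given as [roll, pitch, yaw] about the fixed x, y, z axes, in that order (R = Rz(yaw) Ry(pitch) Rx(roll)).
In Python, from rig import status, vision, workorder, env gives the robot as it stands. The module is installed in compiled form; this text tells all that it offers.
- The arm moves only by the shell command python3 -m creep 'ROWS' [FORCE]. ROWS is JSON, one flat list of numbers, 5 for each row, row after row: the shift along the world's x, y, z in mm, then the turn about the world's z in rad, then the closure in counts, from 0 (fully open) to 255 (shut). A call has 1 to 12 rows; each row is the pose to reach, as a shift and turn from the pose commanded when the call began; what a row does not reach only later rows make up. A row lasts 1/10 s, in which the tool goes at most 50 mm and 8.59 degrees, less where a joint would pass 70% of its speed; a pose out of reach is approached as far as the arm can. A call with a gripper value outside its range is refused whole. The fingers move at their own pace and stop on an object; FORCE is the grip in N (left out, the last holds). Time passes only in rows, so rows that repeat a pose let the fingers close. It gives the time, the measured TCP pose, the force, the opening and the grip force at its end, in the units of the state.
- status.observe(): the state, without advancing time (a new reading comes with each control period).
- vision.snapshot(name): name is "scene" or "side" or "wrist"; returns the picture (420x560x3 uint8, blue, green, red); there is no depth.
- vision.camera_model(name): a dict with "camera_matrix" (3x3 intrinsics, pixels), "pose" (4x4, takes a point from camera to world coordinates); the wrist camera has in their place "hand_eye" (4x4, takes a point from camera to tool coordinates, whose origin is the TCP and whose axes are the flange's). Camera axes: x right, y up, looking along -z (the intrinsics and any distortion apply to the point x, -y, -z); pixel columns grow to the right and rows downward; lengths in m; the calibration is good to about 2 mm. A picture is of the moment at which its call begins: read the wrist's pose just before it. camera_model takes no time and is no camera call.
- workorder.sign_off(): hands the job in; it is judged then, once.
The state is a dict: "time": time; "joint_pos": joint angles; "qvel": joint speeds; "joint_efforts": joint torques, N m; "eef_pos": TCP position; "ee_rot": TCP orientation; "contact_force": force on the tool from outside, world axes, zero at the start; "ft_torque": the same for the moment, N m; "width": finger opening in m; "finger_force": force on a finger pad.
Only numpy, scipy, OpenCV 4.12 (cv2) and the standard library are available. Lean on these libraries where they do the work, as an engineer would, in place of code of your own. Each camera call takes 0.05 s, during which the arm holds its last target. There are 200 camera calls.

## Working session

There is one attempt and no reset: what is moved stays moved. The work goes in short steps, Python scripts to look and compute and a shell command to move; the robot and the scene stay as the last step left them, time stands still between calls to the robot, and variables do not carry over. Pictures are saved under pics/ and viewed, at most 14 in all, crops included, and the job is handed in when it is done.

```bash
mkdir -p pics
python3 - <<'E'
from rig import status, vision, env
import cv2, numpy as np
print(status.observe()); print(env.hold_point_z)
for n in("scene","side","wrist"):
    im=vision.snapshot(n); cv2.imwrite(f"pics/{n}0.png",im)
    m=vision.camera_model(n); print(n,{k:np.round(v,4).tolist() if not isinstance(v,str) else v for k,v in m.items()})
a=cv2.imread("pics/scene0.png");b=cv2.imread("pics/side0.png")
E
```

```text
{'time': 0.0, 'joint_pos': array([-6.61076706e+01,  6.67307278e+00,  8.26380992e+01,  8.44596699e-04,
        9.07560500e+01, -2.16447720e+00]), 'qvel': array([ 0.08158268,  0.04901931,  0.01133074, -0.04246166, -0.05397693,
       -0.11137407]), 'joint_efforts': array([-6.15719437e-04, -7.21256876e+01, -6.22613239e+01,  7.79633503e-02,
        2.37287348e-02, -1.06155310e-04]), 'eef_pos': array([ 0.29642256, -0.60618638,  0.21789206]), 'ee_rot': array([-1.79932858e+02, -3.38278860e-03,  2.60568152e+01]), 'contact_force': array([-0.46101195,  0.15734826, -0.27349219]), 'ft_torque': array([ 0.03085676, -0.01583594, -0.04151049]), 'finger_force': 0.0, 'width': 0.09281204810334147}
-0.0188
scene {'camera_matrix': [[471.0515, 0.0, 281.6914], [0.0, 471.0515, 207.1211], [0.0, 0.0, 1.0]], 'pose': [[-0.2193, -0.563, 0.7969, 1.512], [0.9755, -0.1429, 0.1675, 0.3148], [0.0196, 0.814, 0.5805, 0.7706], [0.0, 0.0, 0.0, 1.0]]}
side {'camera_matrix': [[533.2218, 0.0, 269.7822], [0.0, 533.2218, 211.7184], [0.0, 0.0, 1.0]], 'pose': [[-0.9317, 0.2081, -0.2976, 0.108], [-0.3626, -0.5788, 0.7304, 1.2028], [-0.0203, 0.7885, 0.6147, 0.9882], [0.0, 0.0, 0.0, 1.0]]}
wrist {'camera_matrix': [[371.7712, 0.0, 279.0203], [0.0, 371.7712, 212.1659], [0.0, 0.0, 1.0]], 'hand_eye': [[-0.0007, 0.9673, 0.2536, 0.0702], [1.0, 0.0007, 0.0001, 0.0001], [-0.0001, 0.2536, -0.9673, -0.166], [0.0, 0.0, 0.0, 1.0]]}
```

View pics/scene0.png

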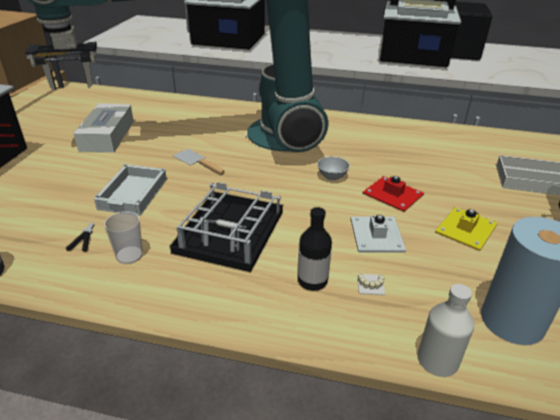

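View pics/side0.png

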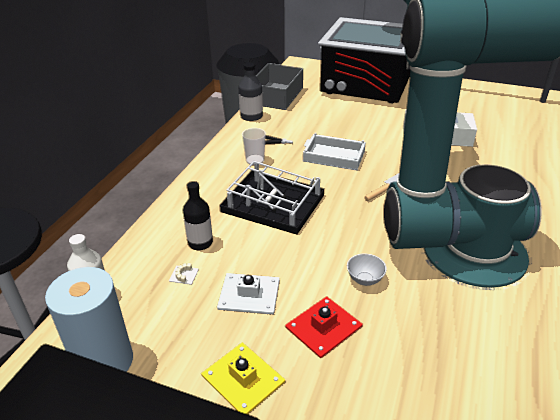

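Scene view: the rack is at (230,225). The bare aluminium platform is at (378,232), with red at (393,190) and yellow at (466,226) as look-alikes. The side view shows aluminium at (249,290), red at (323,325) and yellow at (242,375). By the description I choose the aluminium one, and I'll check it in a close crop.

Run:
```python
import cv2, numpy as np
a=cv2.imread("pics/scene0.png");b=cv2.imread("pics/side0.png")
f=lambda im,x,y,w,h:cv2.resize(im[y:y+h,x:x+w],(400,300),interpolation=cv2.INTER_CUBIC)
o=np.vstack([np.hstack([f(a,165,175,128,96),f(b,212,150,128,96)]),np.hstack([f(a,340,190,80,60),f(b,210,260,80,60)])])
cv2.imwrite("pics/crop1.png",o)
```

```text
(no output)
```

View pics/crop1.png

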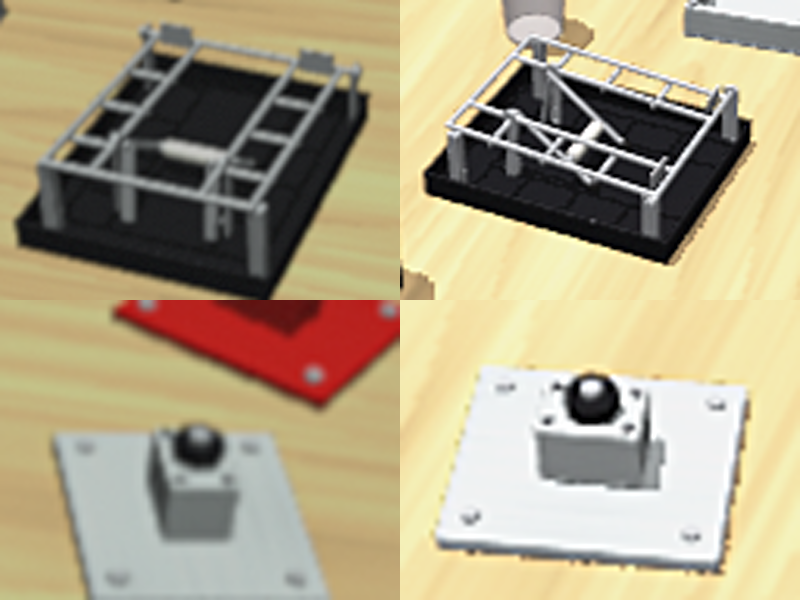

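Top: the rack, with its ledge tabs (scene crop 175,33 and 317,60) at the robot end, so the deck rises away from the robot. The white roller is at crop (190,152). Bottom: the bare aluminium platform with its black knob, so the choice is confirmed. Now a coarse localization.

```bash
cat > h.py <<'E'
import numpy as np, cv2
from rig import status, vision
from scipy.spatial.transform import Rotation as R
def cam(n,st=None):
    m=vision.camera_model(n); K=np.array(m["camera_matrix"])
    if n=="wrist":
        T=np.eye(4); T[:3,:3]=R.from_euler('xyz',st["ee_rot"],degrees=True).as_matrix(); T[:3,3]=st["eef_pos"]
        return K,T@np.array(m["hand_eye"])
    return K,np.array(m["pose"])
def ray(c,uv):
    K,P=c; u,v=uv
    d=np.array([(u-K[0,2])/K[0,0],-(v-K[1,2])/K[1,1],-1.]); return P[:3,3],P[:3,:3]@d
def onz(c,uv,z):
    o,d=ray(c,uv); return o+d*(z-o[2])/d[2]
def proj(c,p):
    K,P=c; q=P[:3,:3].T@(np.asarray(p)-P[:3,3]); return np.array([K[0,2]-K[0,0]*q[0]/q[2],K[1,2]+K[1,1]*q[1]/q[2]])
def tri(c1,u1,c2,u2):
    o1,d1=ray(c1,u1);o2,d2=ray(c2,u2); s=np.linalg.lstsq(np.c_[d1,-d2],o2-o1,rcond=None)[0]
    a,b=o1+s[0]*d1,o2+s[1]*d2; return (a+b)/2,np.linalg.norm(a-b)
def shot(name,cn="wrist"):
    st=status.observe(); im=vision.snapshot(cn); cv2.imwrite(f"pics/{name}.png",im); return im,cam(cn,st),st
E
python3 - <<'E'
from h import *
np.set_printoptions(precision=4,suppress=True)
s=cam("scene");d=cam("side")
S=lambda x,y:(165+x/3.125,175+y/3.125); D=lambda x,y:(212+x/3.125,150+y/3.125)
print("side rim L",onz(d,D(25,178),.025),"bot L",onz(d,D(28,194),0),"bot front",onz(d,D(268,264),0),"rim R",onz(d,D(350,120),.025))
print("scene botL",onz(s,S(20,243),0),"bot front",onz(s,S(272,299),0),"rim R",onz(s,S(368,95),.025))
print("roller",tri(s,S(195,153),d,D(184,140)))
for p in [(227,273.2),(279.6,277),(274,311.4),(217.6,309)]: print(onz(d,p,.01))
E
```

```text
side rim L [0.7225 0.087  0.025 ] bot L [0.7247 0.0801 0.    ] bot front [ 0.473  0.1   -0.   ] rim R [ 0.4587 -0.1083  0.025 ]
scene botL [ 0.71   -0.1285  0.    ] bot front [0.7241 0.0813 0.    ] rim R [0.4798 0.1008 0.025 ]
roller (array([ 0.6003, -0.0183,  0.0279]), np.float64(0.0007864749331784814))
[0.5921 0.321  0.01  ]
[0.4586 0.2869 0.01  ]
[0.4306 0.4006 0.01  ]
[0.5617 0.4408 0.01  ]
```

Coarse result: the rack origin is near (0.485,-0.006) with yaw about -4.3°. The platform is near (0.511,0.362) with yaw about 15°. Next I move above the rack to refine with the wrist camera, closing the gripper on the way.

```bash
python3 -m creep '[20,40,40,-0.05,255, 50,90,70,-0.15,255, 75,135,90,-0.25,255, 95,180,90,-0.35,255, 115,225,90,-0.45,255, 135,270,90,-0.53,255, 155,315,90,-0.53,255, 175,360,90,-0.53,255, 195,405,90,-0.53,255, 215,450,90,-0.53,255, 235,495,90,-0.53,255, 255,540,90,-0.53,255]' 20; python3 -m creep '[19,54,0,0,255, 19,54,0,0,255, 19,54,0,0,255, 19,54,0,0,255, 19,54,0,0,255]'
python3 - <<'E'
from h import *
im,c,st=shot("w1"); print(st["eef_pos"],st["ee_rot"],st["width"],st["time"])
Rz=lambda a:R.from_euler('z',a,degrees=True).as_matrix()
o=np.array([.4848,-.0059,0]);M=Rz(-4.3)
v=im.copy()
for p in [(-20,-105,25),(-20,105,25),(235,105,25),(235,-105,25),(114,0,30)]: 
    q=proj(c,o+M@(np.array(p)/1000)); print(p,q); cv2.circle(v,tuple(int(x) for x in q),3,(0,0,255),1)
cv2.imwrite("pics/w1v.png",cv2.resize(v,(800,600)))
E
```

```text
time: 1.35
eef_pos: [0.5431, -0.084, 0.3087]
ee_rot: [180.0, -0.0, -4.3]
contact_force: [0.6, 0.1, -1.0]
width: 0.0026
finger_force: 0.0
time: 1.85
eef_pos: [0.5614, -0.0334, 0.3087]
ee_rot: [180.0, -0.0, -4.4]
contact_force: [-0.1, -0.7, -0.8]
width: 0.0006
finger_force: 0.0
[ 0.56143706 -0.03338382  0.30874768] [ 1.79989107e+02 -8.52542241e-03 -4.39453801e+00] 0.0006076894069643273 1.85
(-20, -105, 25) [343.98528502 250.26645712]
(-20, 105, 25) [180.59977176 250.65967499]
(235, 105, 25) [164.66845499  34.75349725]
(235, -105, 25) [353.5986795   34.28539114]
(114, 0, 30) [260.54537416 145.15481112]
```

View pics/w1v.png

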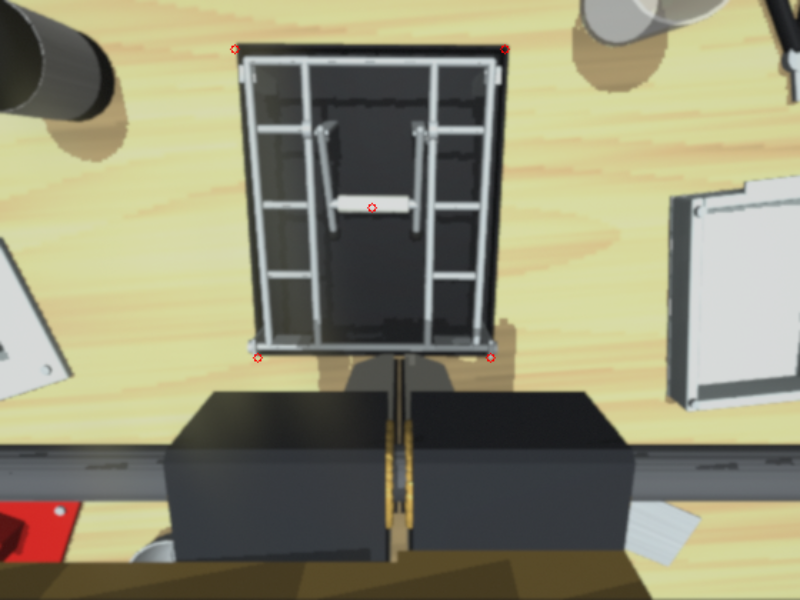

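The wrist view confirms the model: the roller is at (372,203) in the 800-pixel view, the rack is shifted about 3 mm in +x, and the yaw matches. The beaker is at upper right (650,20) and the bottle at left. I'll refine numerically.

Run:
```python
from h import *
np.set_printoptions(precision=4,suppress=True)
im,c,st=shot("w2")
hsv=cv2.cvtColor(im,cv2.COLOR_BGR2HSV); 
m=((hsv[...,2]>185)&(hsv[...,1]<50)).astype(np.uint8); m[:132]=0;m[152:]=0;m[:,:228]=0;m[:,292:]=0
n,l,s,ce=cv2.connectedComponentsWithStats(m); i=1+np.argmax(s[1:,4]); print(s[i],ce[i]); rc=onz(c,ce[i],.031);print("roller",rc)
# deck rod long lines: points (view800 -> 560)
f=.7
M=R.from_euler('z',-4.3,degrees=True).as_matrix()
# end rod at top, hinge rod at bottom, brightness profile along columns
g=cv2.cvtColor(im,cv2.COLOR_BGR2GRAY).astype(float)
for col in (240,260,280):
    a=g[36:50,col]; b=g[236:250,col]; print(col,36+a.argmax(),a.max(),236+b.argmax(),b.max())
for row in (120,170,215):
    r=g[row,165:355]; pk=[165+k for k in range(1,189) if r[k]>120 and r[k]>=r[k-1] and r[k]>r[k+1]]; print(row,pk)
# pan rim: hinge rod, end rod x
o=np.array([.4848,-.0059,0])
for nm,uv,z in [("end",(260,43),.075),("hinge",(260,243),.063)]:
    print(nm,(M.T@(onz(c,uv,z)-o)))
print("roller in rack est",M.T@(rc-o))
s=cam("scene");d=cam("side")
for nm,uv,cc in [("beaker",(126,253),s),("bottle",(314,283),s)]: print(nm,onz(cc,uv,0))
```

```text
[231 138  61  10 508] [261.3957 142.2874]
roller [ 0.6018 -0.0158  0.031 ]
240 42 214.0 243 137.0
260 42 195.0 243 140.0
280 42 212.0 243 142.0
120 [168, 178, 216, 227, 293, 302, 340]
170 [167, 169, 172, 182, 219, 301, 337]
215 [175, 186, 221, 300, 334]
end [ 0.2177 -0.0032  0.075 ]
hinge [0.0035 0.0007 0.063 ]
roller in rack est [ 0.1174 -0.0011  0.031 ]
beaker [ 0.7376 -0.2356  0.    ]
bottle [ 0.7295  0.2307 -0.    ]
```

```bash
python3 -m creep '[0,0,0,0,255, 0,0,0,0,255, 0,0,0,0,255]' 60
```

```text
time: 2.25
eef_pos: [0.5617, -0.0324, 0.3087]
ee_rot: [180.0, -0.0, -4.3]
contact_force: [-0.3, 0.0, -1.0]
width: 0.0003
finger_force: 0.0
```

```bash
python3 -m creep '[11,19,-45,0,255, 11,19,-90,0,255, 11,19,-135,0,255, 11,19,-175,0,255, 11,19,-175,0,255, 11,19,-200,0,255, 11,19,-225,0,255, 11,19,-250,0,255, 11,19,-270,0,255, 11,19,-283,0,255, 11,19,-283,0,255, 11,19,-283,0,255]'
```

```text
time: 3.45
eef_pos: [0.5735, -0.0132, 0.0273]
ee_rot: [-180.0, -0.1, -4.3]
contact_force: [0.7, 0.2, 0.6]
width: 0.0
finger_force: 0.0
```

Run:
```python
from h import *
im,c,st=shot("w3"); a=vision.snapshot("side"); b=vision.snapshot("scene")
f=lambda im,x,y,w,h:cv2.resize(im[y:y+h,x:x+w],(400,300),interpolation=cv2.INTER_CUBIC)
o=np.vstack([np.hstack([cv2.resize(im,(400,300)),f(a,212,150,128,96)]),np.hstack([f(b,165,175,128,96),f(im,180,60,200,150)])])
cv2.imwrite("pics/c3.png",o); print(st["eef_pos"],st["contact_force"])
```

```text
[ 0.57354183 -0.01318466  0.02728251] [0.7451676  0.24936729 0.6356657 ]
```

View pics/c3.png

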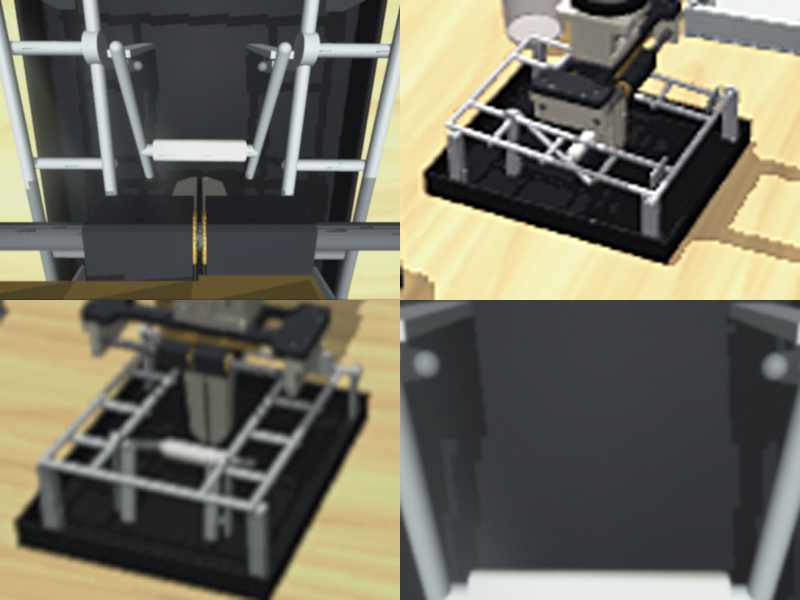

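The fingers are inside the slot, directly behind the roller: wrist panel shows the tips at (200,180) and the roller at (200,150). Pushing along the rack's +x in small steps.

```bash
python3 -m creep '[4,-0.3,0,0,255, 8,-0.6,0,0,255, 10,-0.8,0,0,255, 12,-0.9,0,0,255, 14,-1.1,1,0,255, 16,-1.2,2,0,255, 18,-1.4,3,0,255, 18,-1.4,3,0,255]'
```

```text
time: 4.4
eef_pos: [0.59, -0.0145, 0.0281]
ee_rot: [180.0, 0.1, -4.3]
contact_force: [-5.1, 0.1, 1.0]
width: 0.0004
finger_force: 3.0
```

```bash
python3 -m creep '[3,-0.2,2,0,255, 6,-0.5,4,0,255, 9,-0.7,6,0,255, 12,-0.9,7,0,255, 15,-1.1,8,0,255, 18,-1.4,9,0,255, 18,-1.4,9,0,255]'
```

```text
time: 5.1
eef_pos: [0.6087, -0.016, 0.0374]
ee_rot: [180.0, 0.0, -4.3]
contact_force: [-3.0, -1.4, -0.5]
width: 0.0007
finger_force: 0.9
```

```bash
python3 -m creep '[3,-0.2,1,0,255, 6,-0.5,2,0,255, 9,-0.7,3,0,255, 12,-0.9,4,0,255, 15,-1.1,4,0,255, 18,-1.4,4,0,255, 18,-1.4,4,0,255]'
python3 - <<'E'
from h import *
im,c,st=shot("w4"); print(st["eef_pos"],st["contact_force"])
a=vision.snapshot("side"); b=vision.snapshot("scene")
f=lambda im,x,y,w,h:cv2.resize(im[y:y+h,x:x+w],(400,300),interpolation=cv2.INTER_CUBIC)
cv2.imwrite("pics/c4.png",np.vstack([np.hstack([cv2.resize(im,(400,300)),f(a,212,130,128,96)]),np.hstack([f(b,165,155,128,96),f(im,180,60,200,150)])]))
E
```

```text
time: 5.8
eef_pos: [0.6272, -0.0174, 0.0417]
ee_rot: [-180.0, -0.0, -4.3]
contact_force: [0.1, -0.9, -0.3]
width: 0.0006
finger_force: 0.0
[ 0.62716668 -0.01737314  0.04169254] [ 0.14626664 -0.89464296 -0.32345532]
```

View pics/c4.png

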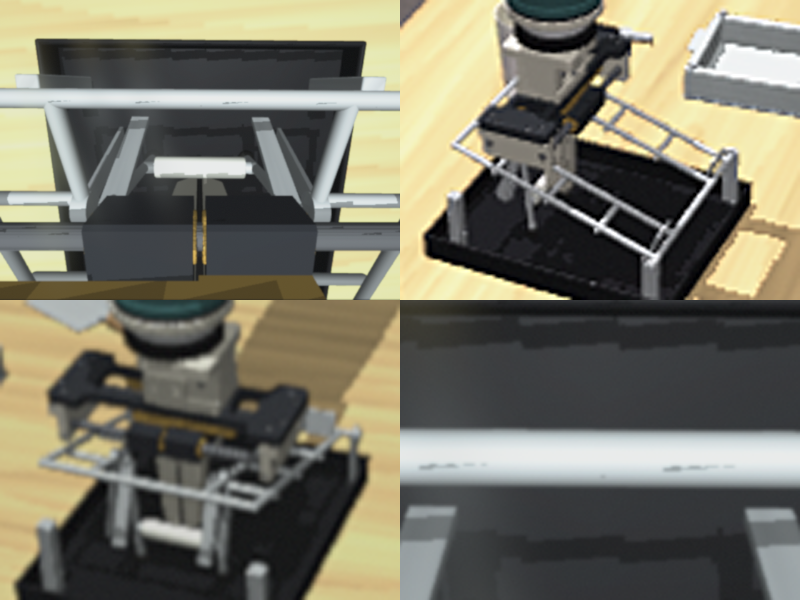

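The deck is up and the roller sits just ahead of the finger tips (wrist panel, 200,167). The leg hangs near over-centre and the gripper body clears the rods. I'll raise slightly and push on slowly.

```bash
python3 -m creep '[2,-0.2,1.5,0,255, 4,-0.3,2,0,255, 6,-0.5,2,0,255, 8,-0.6,2,0,255, 9,-0.7,2,0,255, 9,-0.7,2,0,255]'; python3 -m creep '[1,-0.1,0,0,255, 2,-0.2,0,0,255, 2,-0.2,0,0,255]'
```

```text
time: 6.55
eef_pos: [0.6359, -0.018, 0.0436]
ee_rot: [-180.0, -0.0, -4.3]
contact_force: [-2.9, 0.3, 0.4]
width: 0.0004
finger_force: 1.2
time: 6.85
eef_pos: [0.6379, -0.0182, 0.0437]
ee_rot: [-180.0, -0.0, -4.3]
contact_force: [-2.7, 0.1, 0.8]
width: 0.0004
finger_force: 1.1
```

```bash
for k in 1 2; do python3 -m creep '[1,-0.1,0,0,255, 2,-0.2,0,0,255, 2,-0.2,0,0,255]' | grep -E "eef_pos|contact"; done
```

```text
eef_pos: [0.6399, -0.0184, 0.0437]
contact_force: [-1.9, 0.5, -0.4]
eef_pos: [0.6419, -0.0186, 0.0437]
contact_force: [-3.0, 0.2, 0.4]
```

```bash
python3 -m creep '[1,-0.1,0,0,255, 1,-0.1,0,0,255]' | grep -E "eef_pos|contact"; python3 -m creep '[1,-0.1,0,0,255, 1,-0.1,0,0,255]' | grep -E "eef_pos|contact"; python3 -m creep '[1,-0.1,0,0,255, 1,-0.1,0,0,255]' | grep -E "eef_pos|contact"
```

```text
eef_pos: [0.6425, -0.0186, 0.0435]
contact_force: [-6.2, 1.1, 1.6]
eef_pos: [0.6431, -0.0187, 0.0434]
contact_force: [-9.4, 1.3, 1.7]
eef_pos: [0.6436, -0.0187, 0.0432]
contact_force: [-13.7, 2.7, 3.8]
```

```bash
python3 -m creep '[0.4,0,0,0,255, 0.4,0,0,0,255]' | grep -E "eef_pos|contact"
```

```text
eef_pos: [0.6437, -0.0187, 0.0431]
contact_force: [-15.3, 1.5, 4.1]
```

```bash
python3 -m creep '[0.3,0,0.2,0,255, 0.3,0,0.2,0,255]' | grep -E "eef_pos|contact"
```

```text
eef_pos: [0.6438, -0.0187, 0.0432]
contact_force: [-17.2, 1.8, 4.6]
```

```bash
python3 -m creep '[-2.5,0.2,0,0,255, -2.5,0.2,0,0,255]' | grep -E "eef_pos|contact"
python3 - <<'E'
from h import *
im,c,st=shot("w5"); print(st["eef_pos"],st["contact_force"])
a=vision.snapshot("side"); b=vision.snapshot("scene")
f=lambda im,x,y,w,h:cv2.resize(im[y:y+h,x:x+w],(400,300),interpolation=cv2.INTER_CUBIC)
cv2.imwrite("pics/c5.png",np.vstack([np.hstack([f(im,60,130,440,280),f(a,212,140,80,60)]),np.hstack([f(b,170,190,100,75),f(im,180,180,200,150)])]))
o=np.array([.4882,-.0066,0]);M=R.from_euler('z',-4.4,degrees=True).as_matrix()
for x,z in((.170,.0425),(.176,.0427)): print(x,proj(c,o+M@np.array([x,0,z])))
for t in(.30,.307,.317): print(t,proj(c,o+M@np.array([215*np.cos(t)/1000,0,.06+.215*np.sin(t)])))
hsv=cv2.cvtColor(im,cv2.COLOR_BGR2HSV)
for k in (240,260,280): print(k,[ (r,int(im[r,k,1])) for r in range(110,180,3)])
E
```

```text
eef_pos: [0.643, -0.0187, 0.0439]
contact_force: [-3.5, 0.7, 0.8]
[ 0.64296172 -0.01873954  0.04389129] [-3.51369408  0.67068912  0.8247095 ]
0.17 [278.69625341 235.73581885]
0.176 [278.70520824 223.69371072]
0.3 [278.64173408 201.37846031]
0.307 [278.63667848 204.6197122 ]
0.317 [278.62915956 209.48518241]
240 [(110, 42), (113, 58), (116, 61), (119, 60), (122, 59), (125, 61), (128, 59), (131, 60), (134, 60), (137, 58), (140, 58), (143, 59), (146, 58), (149, 59), (152, 58), (155, 58), (158, 59), (161, 58), (164, 58), (167, 58), (170, 59), (173, 59), (176, 59), (179, 60)]
260 [(110, 40), (113, 41), (116, 60), (119, 62), (122, 61), (125, 61), (128, 59), (131, 60), (134, 60), (137, 59), (140, 59), (143, 58), (146, 57), (149, 58), (152, 57), (155, 58), (158, 57), (161, 57), (164, 57), (167, 55), (170, 56), (173, 55), (176, 54), (179, 55)]
280 [(110, 41), (113, 52), (116, 62), (119, 61), (122, 61), (125, 61), (128, 60), (131, 60), (134, 59), (137, 59), (140, 59), (143, 59), (146, 58), (149, 59), (152, 57), (155, 57), (158, 57), (161, 56), (164, 56), (167, 55), (170, 57), (173, 55), (176, 55), (179, 55)]
```

View pics/c5.png

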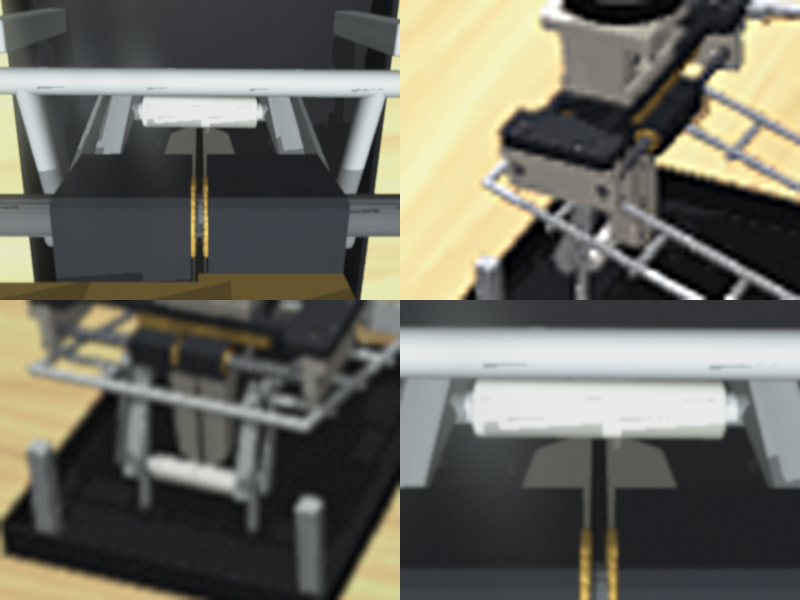

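The roller centre is at wrist row 234, about 171 mm along x, so it is right at the clips, about 5 mm short of the stop. The tip contacts the upper half of the roller and pushes partly downward. I'll lower about 1.3 mm for a straighter push.

```bash
python3 -m creep '[-1,0,0,0,255, -1,0,-1.3,0,255, 0.5,0,-1.3,0,255, 0.5,0,-1.3,0,255]' | grep -E "eef_pos|contact"; python3 -m creep '[1,0,0,0,255, 1,0,0,0,255]' | grep -E "eef_pos|contact"
```

```text
eef_pos: [0.6428, -0.0188, 0.0421]
contact_force: [-6.8, -1.1, 0.6]
eef_pos: [0.6431, -0.0188, 0.0417]
contact_force: [-11.5, -0.2, 1.1]
```

```bash
python3 -m creep '[0.5,0,0,0,255, 0.5,0,0,0,255]' | grep -E "eef_pos|contact"
```

```text
eef_pos: [0.6433, -0.0188, 0.0415]
contact_force: [-13.5, -0.4, 1.3]
```

```bash
python3 -m creep '[0.4,0,0.2,0,255, 0.4,0,0.2,0,255]' | grep -E "eef_pos|contact"; python3 -m creep '[0.2,0,0.2,0,255, 0.2,0,0.2,0,255]' | grep -E "eef_pos|contact"
```

```text
eef_pos: [0.6439, -0.0188, 0.0418]
contact_force: [-10.8, -0.4, 0.5]
eef_pos: [0.6441, -0.0189, 0.042]
contact_force: [-10.9, -0.6, -0.1]
```

```bash
python3 -m creep '[0.5,0,0.2,0,255, 0.5,0,0.2,0,255]' | grep -E "eef_pos|contact"; python3 -m creep '[0.5,0,0.2,0,255, 0.5,0,0.2,0,255]' | grep -E "eef_pos|contact"
```

```text
eef_pos: [0.6449, -0.0189, 0.0423]
contact_force: [-7.3, -1.3, 0.3]
eef_pos: [0.6455, -0.0189, 0.0427]
contact_force: [-9.0, -1.7, 1.2]
```

```bash
python3 -m creep '[0.5,0,0,0,255, 0.5,0,0,0,255]' | grep -E "eef_pos|contact"; python3 -m creep '[0.5,0,0.2,0,255, 0.5,0,0.2,0,255]' | grep -E "eef_pos|contact"
```

```text
eef_pos: [0.6464, -0.019, 0.0428]
contact_force: [-5.2, -1.2, 0.9]
eef_pos: [0.6473, -0.019, 0.0433]
contact_force: [-3.1, -2.5, 0.7]
```

```bash
python3 -m creep '[0.5,0,0.2,0,255, 0.5,0,0.2,0,255]' | grep -E "eef_pos|contact"; python3 -m creep '[0.5,0,0.2,0,255, 0.5,0,0.2,0,255]' | grep -E "eef_pos|contact"
python3 - <<'E'
from h import *
im,c,st=shot("w6"); o=np.array([.4882,-.0066,0]);M=R.from_euler('z',-4.4,degrees=True).as_matrix()
for x,z in((.171,.0425),(.176,.0427)): print(x,proj(c,o+M@np.array([x,0,z])))
for k in (250,270): print([int(v) for v in im[195:260:2,k,1]])
E
```

```text
eef_pos: [0.6481, -0.0189, 0.0437]
contact_force: [-3.1, -3.1, 1.3]
eef_pos: [0.6484, -0.0188, 0.0439]
contact_force: [-4.6, -2.1, 1.1]
0.171 [279.40297309 244.51067873]
0.176 [279.41544801 234.65401547]
[54, 55, 56, 55, 55, 56, 56, 57, 63, 119, 166, 197, 216, 226, 234, 234, 234, 232, 223, 213, 187, 204, 233, 225, 192, 177, 155, 82, 51, 68, 94, 96, 95]
[53, 52, 52, 52, 53, 50, 51, 52, 52, 107, 164, 195, 216, 227, 234, 235, 235, 233, 226, 215, 189, 182, 230, 209, 194, 181, 161, 105, 93, 92, 93, 92, 92]
```

```bash
python3 -m creep '[0.5,0,0,0,255, 0.5,0,0,0,255]' | grep -E "eef_pos|contact"; python3 -m creep '[0.5,0,0,0,255, 0.5,0,0,0,255]' | grep -E "eef_pos|contact"
```

```text
eef_pos: [0.6486, -0.0189, 0.0439]
contact_force: [-7.9, -1.9, 3.1]
eef_pos: [0.6488, -0.0189, 0.0438]
contact_force: [-11.4, -3.6, 3.5]
```

The force now rises stiffly, so the leg is at its stop. I'll back away, lift out and check.

```bash
python3 -m creep '[-3,0.2,0,0,255, -9,0.7,1,0,255, -16,1.2,2,0,255, -20,1.5,10,0,255, -20,1.5,40,0,255, -20,1.5,85,0,255, -20,1.5,130,0,255, -40,1.5,175,0,255, -60,1.5,200,0,255, -60,1.5,200,0,255]' | grep -E "time|eef_pos|contact"
python3 - <<'E'
from h import *
im,c,st=shot("w7"); o=np.array([.4882,-.0066,0]);M=R.from_euler('z',-4.4,degrees=True).as_matrix()
a=vision.snapshot("side"); b=vision.snapshot("scene"); cv2.imwrite("pics/s7.png",a); cv2.imwrite("pics/b7.png",b)
v=im.copy()
def mk(p,col):
    cv2.circle(v,tuple(int(round(q)) for q in proj(c,o+M@np.array(p))),3,col,1)
mk([.176,0,.0427],(0,0,255))
t=.307; D=lambda s,y,n:[s*np.cos(t)-n*np.sin(t),y,.06+s*np.sin(t)+n*np.cos(t)]
for s,y in((.215,-.085),(.215,.085),(.009,-.065),(.009,.065),(.215,0)): mk(D(s,y,.003),(0,255,0))
f=lambda im,x,y,w,h:cv2.resize(im[y:y+h,x:x+w],(400,300),interpolation=cv2.INTER_CUBIC)
cv2.imwrite("pics/c7.png",np.vstack([np.hstack([f(v,100,30,360,270),f(a,212,140,128,96)]),np.hstack([f(b,165,165,128,96),f(a,200,250,120,90)])]))
E
```

```text
time: 12.65
eef_pos: [0.5891, -0.0172, 0.2498]
contact_force: [1.1, 0.2, -0.5]
```

View pics/c7.png

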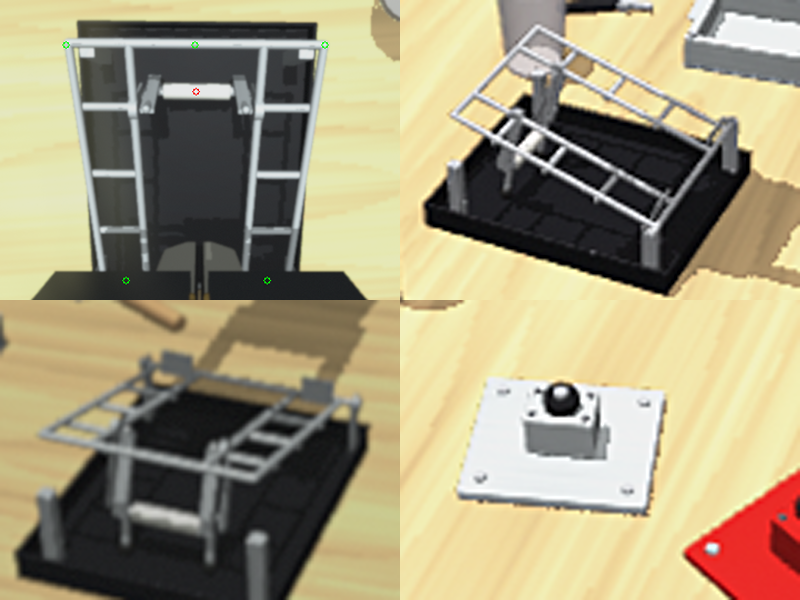

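The overlaid predictions fall right on the roller (196,91) and the end rod (195,44) in the top-left panel. So the leg is at its stop, the deck is propped, and the rack pose is confirmed. Now to the platform.

```bash
python3 -m creep '[-20,45,20,0.05,100, -38,90,40,0.1,0, -56,135,50,0.15,0, -75,180,50,0.2,0, -94,225,50,0.25,0, -112,270,50,0.3,0, -130,315,50,0.342,0, -149,357,50,0.342,0, -149,357,50,0.342,0, -149,357,50,0.342,0]' | grep -E "time|eef_pos|rot"
python3 - <<'E'
from h import *
im,c,st=shot("w8"); print(st["eef_pos"],st["ee_rot"])
hsv=cv2.cvtColor(im,cv2.COLOR_BGR2HSV)
m=((hsv[...,1]<40)&(hsv[...,2]>140)).astype(np.uint8); m[330:]=0
ct=max(cv2.findContours(m,0,2)[0],key=cv2.contourArea); r=cv2.minAreaRect(ct); print(r, cv2.contourArea(ct))
bx=cv2.boxPoints(r); 
ap=cv2.approxPolyDP(cv2.convexHull(ct),8,True)[:,0]; print(ap)
P=np.array([onz(c,p,.01) for p in bx]); print(P,P.mean(0))
e=P[1:]-P[:-1]; print(np.linalg.norm(e,axis=1),np.degrees(np.arctan2(e[:,1],e[:,0])))
k=(im.max(2)<60).astype(np.uint8)
v=im.copy(); cv2.polylines(v,[bx.astype(int)],True,(0,0,255),1); cv2.imwrite("pics/c8.png",v)
E
```

```text
time: 13.8
eef_pos: [0.4402, 0.3405, 0.2923]
ee_rot: [179.9, 0.1, 15.4]
[0.44019234 0.34050216 0.29233943] [1.79943461e+02 1.28283459e-01 1.53997088e+01]
((279.8513488769531, 104.554443359375), (105.33679962158203, 124.06399536132812), 1.6846843957901) 12354.0
[[229  42]
 [334  46]
 [327 167]
 [228 164]]
[[0.43359604 0.40545964 0.01      ]
 [0.56904172 0.4331807  0.01      ]
 [0.59703124 0.31935649 0.01      ]
 [0.46364619 0.28182769 0.01      ]] [0.5158288  0.35995613 0.01      ]
[0.13825335 0.11721503 0.138564  ] [  11.56673079  -76.18499245 -164.28568852]
```

View pics/c8.png

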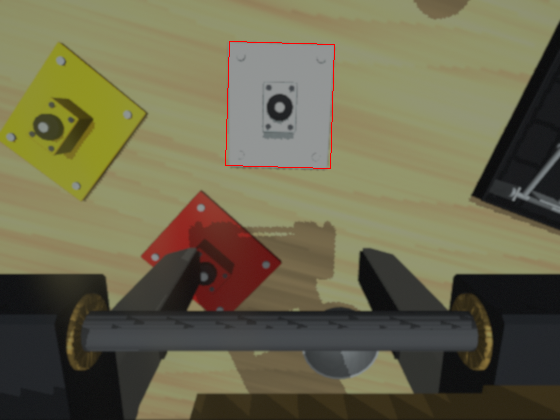

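Aluminium platform at (280,105) with the knob at (280,107). Red is below it and yellow to the left, neither involved. Recomputing from the four contour corners and the knob.

Run:
```python
from h import *
im,c,st=shot("w9")
A=[(229,42),(334,46),(327,167),(228,164)]
P=np.array([onz(c,p,.01) for p in A]); print(P,P.mean(0))
e=np.roll(P,-1,0)-P; print(np.linalg.norm(e,axis=1),np.degrees(np.arctan2(e[:,1],e[:,0])))
k=(im.max(2)<60).astype(np.uint8); k[:80]=0;k[130:]=0;k[:,:260]=0;k[:,300:]=0
n,l,s,ce=cv2.connectedComponentsWithStats(k); i=1+np.argmax(s[1:,4]); print(s[i],ce[i],onz(c,ce[i],.055))
```

```text
[[0.56882512 0.43211885 0.01      ]
 [0.5957178  0.31810899 0.01      ]
 [0.46424511 0.28567552 0.01      ]
 [0.43625136 0.40199174 0.01      ]] [0.51625985 0.35947377 0.01      ]
[0.11713866 0.13541418 0.11963742 0.13595384] [ -76.72766182 -166.14219451  103.53199058   12.80291711]
[267  95  24  26 378] [278.33068783 107.62433862] [0.51474865 0.36041779 0.055     ]
```

```bash
python3 -m creep '[40,10,-20,-0.035,0, 75,19.5,-50,-0.035,0, 75,19.5,-95,-0.035,0, 75,19.5,-140,-0.035,0, 75,19.5,-180,-0.035,0, 75,19.5,-215,-0.035,0, 75,19.5,-240,-0.035,0, 75,19.5,-262,-0.035,0, 75,19.5,-274,-0.035,0, 75,19.5,-274,-0.035,0]' | grep -E "time|eef_pos|rot|cont"; python3 -m creep '[0,0,0,0,150, 0,0,0,0,170, 0,0,0,0,190, 0,0,0,0,220, 0,0,0,0,255, 0,0,0,0,255, 0,0,0,0,255]' 20
```

```text
time: 14.9
eef_pos: [0.5154, 0.3579, 0.0182]
ee_rot: [179.9, 0.1, 13.2]
contact_force: [-0.3, -0.2, 0.5]
time: 15.6
eef_pos: [0.5155, 0.3593, 0.02]
ee_rot: [-180.0, -0.0, 13.3]
contact_force: [-0.7, 0.8, 0.5]
width: 0.0412
finger_force: 0.0
```

```bash
python3 -m creep '[0,0,0,0,255, 0,0,0,0,255, 0,0,0,0,255]' 20;  python3 -m creep '[0,0,10,0,255, 0,0,30,0,255, 0,0,60,0,255, 0,0,60,0,255, 0,0,60,0,255]'
python3 - <<'E'
from h import *
im,c,st=shot("w10"); print(st["eef_pos"],st["ee_rot"],st["contact_force"],st["ft_torque"])
a=vision.snapshot("side");cv2.imwrite("pics/c10.png",np.hstack([cv2.resize(im,(400,300)),cv2.resize(a[200:335,160:340],(400,300))]))
E
```

```text
time: 15.9
eef_pos: [0.5155, 0.3594, 0.0199]
ee_rot: [-180.0, 0.0, 13.3]
contact_force: [-0.4, 1.6, -0.9]
width: 0.0358
finger_force: 20.0
time: 16.4
eef_pos: [0.5155, 0.3592, 0.0797]
ee_rot: [-180.0, -0.0, 13.3]
contact_force: [-0.3, 0.3, -7.4]
width: 0.036
finger_force: 20.0
[0.51551752 0.35917975 0.07972259] [-1.79998627e+02 -2.02034808e-02  1.32773259e+01] [-0.33653163  0.28196594 -7.4207403 ] [ 0.00532575  0.00328105 -0.01665577]
```

View pics/c10.png

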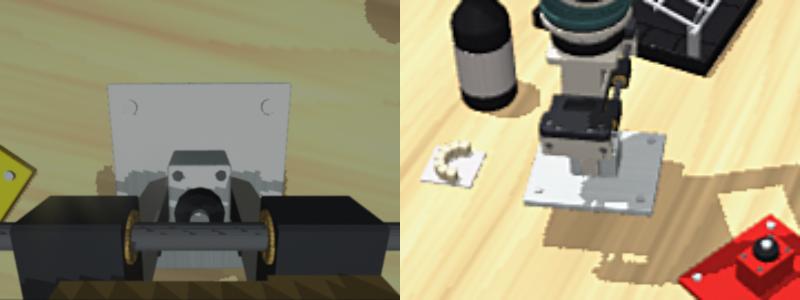

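The platform is held level, width 36 mm. I'll carry it to above the deck, 10 mm upslope of its final place.

```bash
python3 -m creep '[0,0,45,0,255, 5,-30,80,-0.03,255, 10,-75,100,-0.08,255, 15,-120,100,-0.14,255, 20,-165,100,-0.2,255, 25,-210,100,-0.25,255, 31,-255,100,-0.309,255, 37,-300,100,-0.309,255, 41,-335,100,-0.309,255, 45,-360,100,-0.309,255, 45,-371,100,-0.309,255, 45,-371,100,-0.309,255]' 15;python3 -m creep '[0,0,0,0,255, 0,0,0,0,255]'
python3 - <<'E'
from h import *
im,c,st=shot("w11"); print(st["eef_pos"],st["ee_rot"])
hsv=cv2.cvtColor(im,cv2.COLOR_BGR2HSV)
T=np.eye(4); 
M=R.from_euler('z',st["ee_rot"][2],degrees=True).as_matrix()
g=im[...,1].astype(int)
for k in (200,230,330,360):
    col=g[60:200,k]; d=np.diff(col); print(k,60+int(np.argmax(np.abs(d))),[int(x) for x in col[40:80:2]])
zt=st["eef_pos"][2]-.010
for row in (110,116,120): print(row,M.T@(onz(c,(280,row),zt)-st["eef_pos"]))
for u in (150,160,400,410): print(u,M.T@(onz(c,(u,130),zt)-st["eef_pos"]))
r=g[130]; print([int(x) for x in r[130:180:2]],[int(x) for x in r[380:430:2]])
cv2.imwrite("pics/w11v.png",im)
E
```

```text
time: 17.7
eef_pos: [0.5602, -0.0127, 0.1787]
ee_rot: [180.0, 0.1, -4.5]
contact_force: [-0.9, 0.7, -6.0]
width: 0.0362
finger_force: 15.0
time: 17.9
eef_pos: [0.5604, -0.0107, 0.1796]
ee_rot: [-180.0, 0.0, -4.4]
contact_force: [-0.0, 0.7, -5.3]
width: 0.0359
finger_force: 15.0
[ 0.56038146 -0.01069709  0.17958729] [-1.79987099e+02  2.91047075e-02 -4.36238725e+00]
200 115 [59, 60, 60, 62, 64, 64, 65, 70, 127, 172, 175, 176, 176, 176, 176, 177, 176, 177, 177, 177]
230 115 [35, 34, 35, 34, 37, 41, 42, 49, 126, 176, 178, 178, 179, 179, 179, 179, 178, 178, 179, 179]
330 115 [32, 33, 30, 30, 31, 29, 31, 48, 137, 176, 180, 179, 179, 180, 180, 180, 180, 179, 179, 180]
360 115 [99, 94, 76, 66, 62, 58, 50, 54, 135, 175, 179, 179, 179, 179, 179, 179, 179, 179, 179, 179]
110 [ 0.07225993 -0.00043605 -0.01      ]
116 [ 0.06960825 -0.00043591 -0.01      ]
120 [ 0.06782874 -0.00043582 -0.01      ]
150 [ 0.06338196  0.05969875 -0.01      ]
160 [ 0.0633786   0.05507315 -0.01      ]
400 [ 0.06329817 -0.0559471  -0.01      ]
410 [ 0.06329481 -0.06057318 -0.01      ]
[175, 175, 175, 175, 174, 173, 173, 158, 154, 159, 155, 174, 178, 178, 179, 178, 179, 179, 178, 178, 178, 178, 179, 178, 177] [179, 179, 179, 179, 179, 179, 179, 179, 179, 179, 179, 179, 178, 164, 163, 106, 126, 151, 158, 150, 168, 177, 178, 177, 177]
```

View pics/w11v.png

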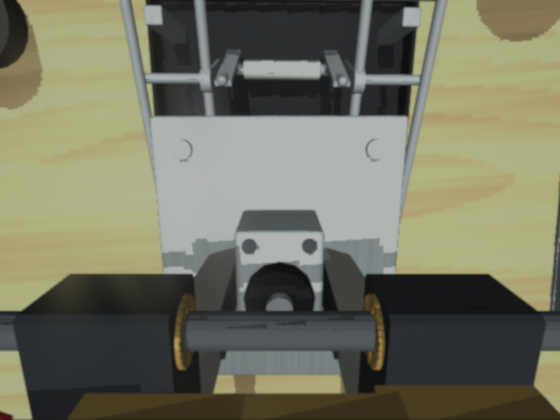

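The held platform is centred: its far edge is at row 115, which gives 69.8 mm from the tool axis. Descending until its upper edge touches, then letting it pivot in the pads.

```bash
python3 -m creep '[0,-1.5,-20,0,255, 0,-1.5,-40,0,255, 0,-1.5,-46,0,255, 0,-1.5,-49,0,255, 0,-1.5,-51,0,255, 0,-1.5,-53,0,255, 0,-1.5,-55,0,255, 0,-1.5,-57,0,255, 0,-1.5,-57,0,255]'; python3 -c "
from h import *
s=status.observe();print(s['ft_torque'],s['contact_force'])"
```

```text
time: 18.85
eef_pos: [0.5604, -0.0131, 0.1231]
ee_rot: [-180.0, 0.0, -4.4]
contact_force: [-4.0, 1.0, -2.5]
width: 0.036
finger_force: 15.0
[0.28088586 0.53703017 0.03347578] [-3.97506865  0.96912362 -2.46682035]
```

```bash
python3 -m creep '[0,0,-2,0,255, 0,0,-4,0,255, 0,0,-6,0,255, 0,0,-8,0,255, 0,0,-8,0,255]'|grep -E "eef|cont|rot"; python3 -m creep '[0,0,-2,0,255, 0,0,-4,0,255, 0,0,-5,0,255, 0,0,-5,0,255]'|grep -E "eef|cont|rot"
python3 - <<'E'
from h import *
im,c,st=shot("w12"); print(st["eef_pos"],st["contact_force"])
a=vision.snapshot("side"); b=vision.snapshot("scene")
f=lambda im,x,y,w,h:cv2.resize(im[y:y+h,x:x+w],(400,300),interpolation=cv2.INTER_CUBIC)
cv2.imwrite("pics/c12.png",np.vstack([np.hstack([cv2.resize(im,(400,300)),f(a,212,140,128,96)]),np.hstack([f(b,165,165,128,96),f(a,250,150,80,60)])]))
E
```

```text
eef_pos: [0.5605, -0.0133, 0.1148]
ee_rot: [180.0, 0.0, -4.4]
contact_force: [-3.2, 0.9, -3.8]
eef_pos: [0.5605, -0.0132, 0.1097]
ee_rot: [180.0, 0.0, -4.4]
contact_force: [-2.1, -1.1, -3.6]
[ 0.5604844  -0.0132387   0.10971486] [-2.07488693 -1.12863916 -3.6433781 ]
```

View pics/c12.png

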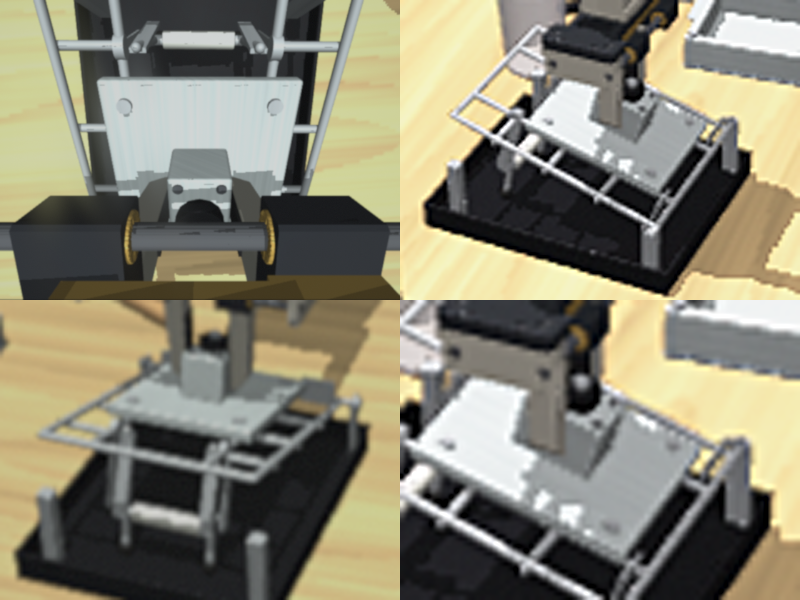

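The plate has tilted nearly flat onto the deck and sits just upslope of the ledge. I'll lower the last bit, then slide it down to the ledge.

```bash
python3 -m creep '[0,0,-1.7,0,255, 0,0,-1.7,0,255, -2,0.1,-2.4,0,255, -4,0.3,-3,0,255, -6,0.4,-3.6,0,255, -7,0.5,-4,0,255, -7,0.5,-4,0,255]'|grep -E "eef|cont|rot"; python3 -m creep '[-1,0.1,-0.3,0,255, -2,0.2,-0.6,0,255, -2,0.2,-0.6,0,255]'|grep -E "eef|cont|rot"
```

```text
eef_pos: [0.5546, -0.013, 0.1069]
ee_rot: [180.0, -0.2, -4.4]
contact_force: [8.4, -3.2, -2.7]
eef_pos: [0.5539, -0.013, 0.1075]
ee_rot: [180.0, -0.4, -4.4]
contact_force: [13.9, -3.5, 3.2]
```

```bash
python3 -m creep '[1,0,0,0,255, 1,0,0,0,255]'|grep -E "eef|cont|rot"
python3 - <<'E'
from h import *
im,c,st=shot("w13"); print(st["eef_pos"],st["contact_force"])
a=vision.snapshot("side"); b=vision.snapshot("scene")
f=lambda im,x,y,w,h:cv2.resize(im[y:y+h,x:x+w],(400,300),interpolation=cv2.INTER_CUBIC)
cv2.imwrite("pics/c13.png",np.vstack([np.hstack([cv2.resize(im,(400,300)),f(a,232,150,80,60)]),np.hstack([f(b,165,165,128,96),f(a,260,160,64,48)])]))
o=np.array([.4882,-.0066,0]);M=R.from_euler('z',-4.4,degrees=True).as_matrix()
t=.307; D=lambda s,y,n:o+M@np.array([s*np.cos(t)-n*np.sin(t),y,.06+s*np.sin(t)+n*np.cos(t)])
for s in (.149,.153,.157): print(s,[proj(c,D(s,y,.013)).round(1) for y in(-.06,0,.06)])
g=im[...,1].astype(int)
for k in (180,220,340,380):
    d=np.diff(g[60:200,k]); print(k,60+int(np.argmax(np.abs(d))))
E
```

```text
eef_pos: [0.5542, -0.013, 0.1071]
ee_rot: [180.0, -0.3, -4.4]
contact_force: [9.3, -3.7, 3.0]
[ 0.55423991 -0.01298777  0.10706653] [ 9.33347129 -3.65539813  2.98681243]
0.149 [array([423.9, 110.3]), array([275.7, 110.5]), array([127.5, 110.7])]
0.153 [array([425.9, 100.4]), array([275.7, 100.6]), array([125.3, 100.8])]
0.157 [array([428.1,  90.1]), array([275.6,  90.3]), array([123.1,  90.6])]
180 139
220 105
340 105
380 139
```

Run:
```python
from h import *
# plate corner bolts / far-edge check in side view: expected corners at final place
c=cam("side");im=cv2.imread("pics/c13.png");print(im.shape)
o=np.array([.4882,-.0066,0]);M=R.from_euler('z',-4.4,degrees=True).as_matrix()
t=.307; D=lambda s,y,n:o+M@np.array([s*np.cos(t)-n*np.sin(t),y,.06+s*np.sin(t)+n*np.cos(t)])
for nm,p in dict(LL=(.009,.06,.013),LR=(.009,-.06,.013),UL=(.149,.06,.013)).items():
    q=proj(c,D(*p)); print(nm,q,"panel2",(q-[232,150])*5+[400,0],"panel4",(q-[260,160])*6.25+[400,300])
```

```text
(600, 800, 3)
LL [295.30906367 202.3626809 ] panel2 [716.54531836 261.81340452] panel4 [620.68164796 564.76675565]
LR [311.2566732 180.441365 ] panel2 [796.28336598 152.20682502] panel4 [720.35420748 427.75853128]
UL [252.97101217 179.27559579] panel2 [504.85506083 146.37797896] panel4 [356.06882604 420.4724737 ]
```

View pics/c13.png

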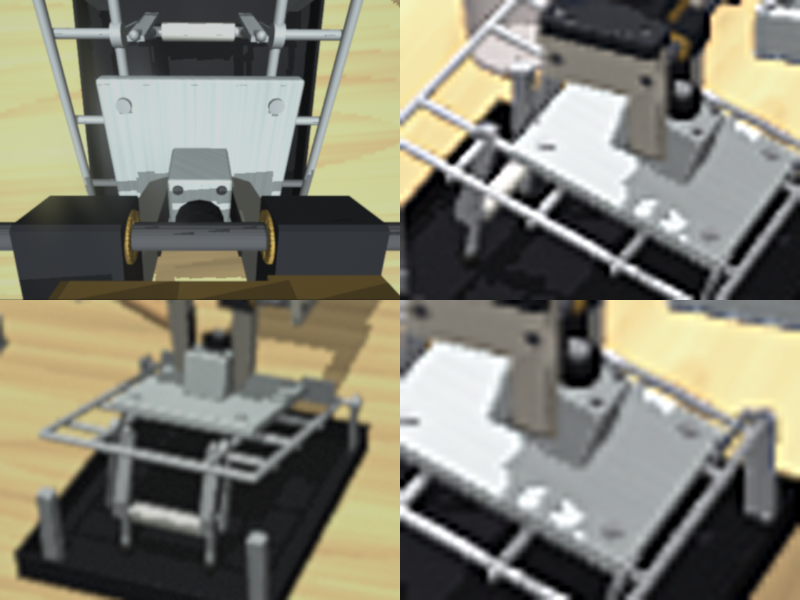

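The far edge is at row 105, which puts it about 70–72 mm from the ledge, and the push force rose against the tabs, so it is seated. Releasing and rising.

```bash
python3 -m creep '[0.6,0,0,0,255, 0.6,0,0,0,150, 0.6,0,0,0,110, 0.6,0,0,0,90, 0.6,0,0,0,90, 0.6,0,0,0,90, 0.6,0,0,0,90]' 10; python3 -m creep '[0,0,5,0,90, 0,0,20,0,90, 0,0,50,0,90, 0,0,90,0,90, -40,0,130,0,90, -80,0,150,0,90, -80,0,150,0,90, -80,0,150,0,90]'
python3 - <<'E'
from h import *
im,c,st=shot("w14"); print(st["eef_pos"],st["contact_force"])
a=vision.snapshot("side"); b=vision.snapshot("scene"); cv2.imwrite("pics/s14.png",a); cv2.imwrite("pics/b14.png",b)
o=np.array([.4882,-.0066,0]);M=R.from_euler('z',-4.4,degrees=True).as_matrix()
t=.307; D=lambda s,y,n:o+M@np.array([s*np.cos(t)-n*np.sin(t),y,.06+s*np.sin(t)+n*np.cos(t)])
def dr(v,c):
    for s in(.009,.149):
        for y in(-.06,.06): cv2.circle(v,tuple(int(round(q)) for q in proj(c,D(s,y,.013))),2,(0,0,255),-1)
    return v
f=lambda im,x,y,w,h:cv2.resize(im[y:y+h,x:x+w],(400,300),interpolation=cv2.INTER_CUBIC)
cv2.imwrite("pics/c14.png",np.vstack([np.hstack([f(dr(im.copy(),c),100,0,360,270),f(dr(a.copy(),cam("side")),232,150,100,75)]),np.hstack([f(dr(b.copy(),cam("scene")),165,165,128,96),f(a,260,160,64,48)])]))
E
```

```text
time: 21.95
eef_pos: [0.5531, -0.0125, 0.1053]
ee_rot: [180.0, 0.0, -4.4]
contact_force: [0.3, 0.6, 0.4]
width: 0.0598
finger_force: 0.0
time: 22.75
eef_pos: [0.473, -0.0125, 0.2574]
ee_rot: [-180.0, -0.2, -4.4]
contact_force: [0.9, 0.5, -0.3]
width: 0.0603
finger_force: 0.0
[ 0.47299456 -0.01253499  0.25741165] [ 0.91749188  0.5467958  -0.33002312]
```

View pics/c14.png

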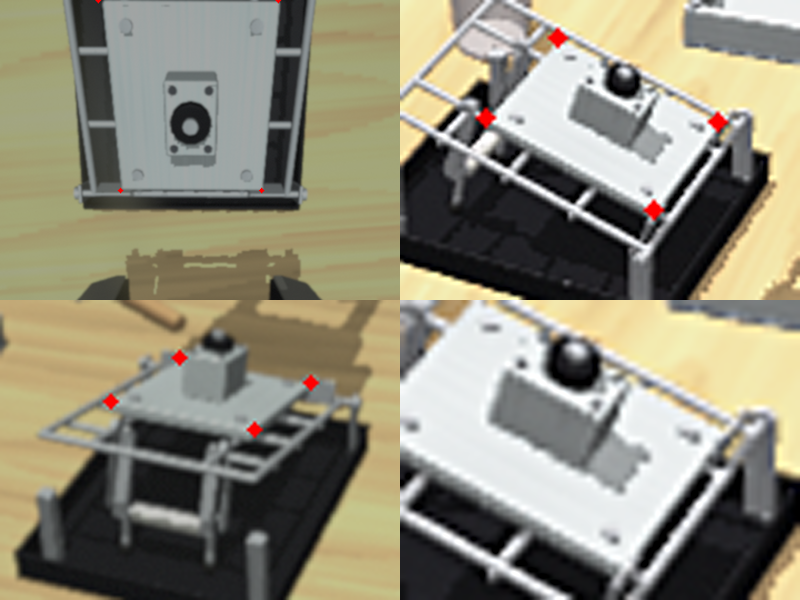

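Side and scene views match the predicted corners. The wrist view looks slightly off in width, so I'll check it numerically from a settled, better-placed view.

```bash
python3 -m creep '[-20,0,40,0,90, -35,0,60,0,90, -35,0,60,0,90, -35,0,60,0,90, -35,0,60,0,90]'|grep -E "eef|rot"
python3 - <<'E'
from h import *
im,c,st=shot("w15")
o=np.array([.4882,-.0066,0]);M=R.from_euler('z',-4.4,degrees=True).as_matrix()
t=.307; D=lambda s,y,n:o+M@np.array([s*np.cos(t)-n*np.sin(t),y,.06+s*np.sin(t)+n*np.cos(t)])
N=M@np.array([-np.sin(t),0,np.cos(t)]); X=M@np.array([np.cos(t),0,np.sin(t)]); Y=M@np.array([0,1,0.]); L=D(.009,0,.003)
hsv=cv2.cvtColor(im,cv2.COLOR_BGR2HSV); m=((hsv[...,1]<45)&(hsv[...,2]>130)).astype(np.uint8)
m=cv2.morphologyEx(m,cv2.MORPH_OPEN,np.ones((13,13),np.uint8)); m[300:]=0
ct=max(cv2.findContours(m,0,2)[0],key=cv2.contourArea); ap=cv2.approxPolyDP(cv2.convexHull(ct),8,True)[:,0]; print(ap)
print("pred",[proj(c,D(s,y,.013)).round(1).tolist() for s,y in((.149,.06),(.149,-.06),(.009,-.06),(.009,.06))])
for p in ap:
    oo,d=ray(c,p); q=oo+d*(N@(L+.01*N-oo))/(N@d)-L; print(p,(X@q).round(4),(Y@q).round(4))
v=im.copy()
for s in(.009,.149):
    for y in(-.06,.06): cv2.circle(v,tuple(int(round(q)) for q in proj(c,D(s,y,.013))),3,(0,0,255),1)
cv2.imwrite("pics/c15.png",v)
# side view corners
a=vision.snapshot("side"); c2=cam("side"); h2=cv2.cvtColor(a,cv2.COLOR_BGR2HSV)
m=((h2[...,1]<40)&(h2[...,2]>190)).astype(np.uint8); m[:150]=0;m[215:]=0;m[:,:240]=0;m[:,:]*=1;m[:,318:]=0
m=cv2.morphologyEx(m,cv2.MORPH_OPEN,np.ones((4,4),np.uint8)); ct=max(cv2.findContours(m,0,2)[0],key=cv2.contourArea)
ap=cv2.approxPolyDP(cv2.convexHull(ct),3,True)[:,0]; print(ap.tolist()); print("pred",[proj(c2,D(s,y,.013)).round(1).tolist() for s,y in((.149,.06),(.149,-.06),(.009,-.06),(.009,.06))])
E
```

```text
eef_pos: [0.4386, -0.0125, 0.3134]
ee_rot: [-180.0, 0.2, -4.4]
[[335   1]
 [326 121]
 [216 128]
 [205   0]]
pred [[197.8, -26.4], [337.3, -26.5], [326.3, 130.1], [213.4, 130.2]]
[335   1] 0.1194 -0.0597
[326 121] 0.0099 -0.059
[216 128] 0.0024 0.057
[205   0] 0.1203 0.0559
[[268, 165], [281, 165], [305, 178], [308, 187], [299, 200], [263, 185], [259, 176]]
pred [[253.0, 179.3], [270.9, 158.8], [311.3, 180.4], [295.3, 202.4]]
```

Settled check: the plate's width is the same at both ends on the deck plane, so it lies flat. Its lower edge is 0–2 mm from the ledge, y is about -1.5 mm and yaw error is about 0.01 rad. Handing in.

```bash
python3 -c "
from rig import workorder;print(workorder.sign_off())"
```

```text
the job is handed in; nothing more can be done
None
```

The job is handed in: the deck stands propped with its leg at the stop, and the build platform lies flat, centred and against the ledge, released. By my last camera check it is within the limits; the hand-in gave no verdict.

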